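# Hang the pacifier caddy on the pull-out hook

### The arm

A 6-joint arm with a two-finger parallel gripper is mounted at the origin on the work surface. World frame = base frame: x ahead of the robot, y to its left, z up, the work surface at z = 0. Lengths are in mm, angles in degrees, forces in N, time in s.
With the tool pointing down it reaches from about 325 to 900 mm from the base axis. Payload 3.5 kg.
Tool frame: the origin (TCP) lies at the very end of the fingers, on their centre line; the grasp point (between the pads) lies 19 mm behind it; z points along the fingers, y is the line along which they close (so a half turn about z gives the same grasp; the last joint's range is limited). The gripper opens to 85 mm and grips with 20 to 120 N. Pads are 22 mm wide; open, the fingers measure 114 mm over their backs; the gripper's body (76 mm by 85 mm) begins 54 mm behind the grasp point. The pads swing forward as they close: fully open they stand 13 mm farther back than shut.
Start: joints at [70.451, 15.837, -1.513, 72.651, 0, 84.076], TCP at [147.235, 607.407, 231.313] pointing down, gripper open.
Joint ranges: [-178.77, 178.77], [-48.84, 107.48], [-61.69, 71.31], [-111.58, 123.2], [-90, 87.43], [-180, 180]. Speed limits (degrees/s): [147.25, 147.25, 180, 180, 180, 180].

### API

Orientations are given as a 3x3 rotation matrix whose columns are the frame's x, y, z axes.
In Python, from cell import robot, grip, inverse_kinematics, optics, ticket, get_time, get_qpos, get_qd, get_joint_efforts, get_position, get_tool_rot, get_wrist_force, get_moment, get_width, get_gripper_force gives the robot as it stands. Calls block until the motion is done:
- robot.goto(position, orientation): joint-space move of the TCP to a pose.
- robot.move_l(position, attitude=None, feed=150, threshold=None): straight line of the TCP; attitude=None keeps the orientation; feed is the mean speed in mm/s. With threshold (N) it stops when the force on the tool has changed by that much, and returns True; else False.
- robot.movej(angles): joint-space move.
- grip(opening, grasp_force=None): finger opening in mm; grasp_force is the grip in N (None keeps the last); returns when the fingers have stopped.
- robot.hold(seconds).
- inverse_kinematics(position, orientation): joint angles nearest the present ones, or None.
- optics.capture(name): name is "scene" or "side" or "wrist"; returns a dict with "img" (384x512x3 uint8, red, green, blue), "camera_matrix" (3x3 intrinsics, pixels), "extrinsics" (4x4, takes a point from world to camera coordinates); the wrist camera has in their place "mount" (4x4, takes a point from camera to tool coordinates, whose origin is the TCP and whose axes are the flange's). Camera axes: x right, y down, z forward; pixel columns grow to the right and rows downward; lengths in mm; the calibration is good to about 2 mm. The wrist camera is an equidistant fisheye: a pixel r from the principal point sees the ray r / f radians off the axis. A picture is of the moment at which its call begins: read the wrist's pose just before it. There is no depth.
A pose or a line that the arm cannot do raises robot.PlanningError and nothing moves.
- ticket.close_job(): hands the job in; it is judged then, once.
Readings, each from a call of its own:
- get_time(): time.
- get_qpos(): joint angles.
- get_qd(): joint speeds.
- get_joint_efforts(): joint torques, N m.
- get_position(): TCP position.
- get_tool_rot(): TCP orientation.
- get_wrist_force(): force on the tool from outside, world axes, zero at the start.
- get_moment(): the same for the moment, N m.
- get_width(): finger opening in mm.
- get_gripper_force(): force on a finger pad.
Only numpy, scipy, OpenCV 4.12 (cv2) and the standard library are available. Lean on these libraries where they do the work, as an engineer would, in place of code of your own. Each camera call takes 0.05 s, during which the arm holds its last target. There are 200 camera calls.

### The job

Pull the brass hook under the shelf of the wooden stand all the way out to its stop, then hang the white caddy on it by the middle of its rattan handle, with the turquoise pacifier still in it, so that it hangs free and level to dry. Leave the jar, the sterilizer, the spare pacifier and the ring dish where they stand.

Things in the scene. Friction and masses are not known exactly. Their poses are not given: they have to be found in the camera images.
- stand: Fixed open-frame valet stand of light wood, left or right of the tray. Origin: centre under it on the dresser; x points from the hook's tip back into the stand (roughly away from the robot), y along the shelf, z up. Base board x -90 to 110, y +-115, 12 thick. Posts 18 square at x 90, y +-100. Cross bar x 82 to 98, z 189 to 211, with a sleeve (x 60 to 110, diameter 26) for the hook at y 0, z 200.
- shelf_edge (a point): Middle of the lower front edge of the stand's shelf, at stand (20, 0, 280). The shelf is x 20 to 120, y +-115, z 280 to 296 in the stand's frame, with a pot plant and books on it, up to z 405 (x over 40). It overhangs the hook, so the tool must come in tilted, its body leaning back to the open side (-x). Axes as the stand's.
- hook (a joint): How far the hook is drawn out along the stand's -x, in m: 0 fully in, 0.040 at its stop; starts between 0 and 0.010. A light spring (30 N/m) pulls it in, but friction (4 N) is greater, so it stays where it is left. Pulling takes about 4 to 6 N.
- hook_pin (a point): Place to pinch the hook, a flat brass strap 14 wide (y) and 6 thick: on its upturned end (an upright strap 6 along x, 14 along y), 18 above the strap's level axis (z 200 in the stand's frame); the end's top is 31 above that axis. Moves with the hook: fully in at stand (0, 0, 218), 20 in front of the shelf's edge; at the stop at stand (-40, 0, 218). Axes as the stand's.
- hook_seat (a point): Where the axis of the caddy's handle bar comes to rest: 22 behind the middle of the upturned end, where the strap dips in a V (sides sloping 40 degrees, its lowest underside 16 below the strap's level axis). Moves with the hook; fully out it is at stand (-18, 0, 198). Axes as the stand's.
- tray: Fixed white plastic tray 210 (x) by 300 (y), floor 6 thick, rattan rim 24 high at its edges. Origin: centre of its underside on the dresser. Place and yaw vary.
- caddy: Loose white open-topped caddy with turquoise slats, 70 (x) by 110 (y), walls 45 high and 3 thick, about 0.15 kg, standing on the tray. Origin: centre of its underside; z up. A rigid rattan bail handle, round bar of diameter 9, rises at y +-52 and runs straight along y at the top, its axis 115.5 above the origin. Symmetrical: either way round is as good.
- caddy_bar (a point): Middle of the caddy handle's top bar, on the bar's axis, 115.5 above the caddy's origin; axes as the caddy's (the bar runs along y, 104 long between the uprights' axes).
- pacifier: Loose turquoise pacifier, shield 42 in diameter, 30 high, 20 g, lying in the caddy. Origin: centre of the shield's underside.
- spare: Loose clear spare pacifier of the same size, on the tray. Leave it alone. Origin: centre of the shield's underside.
- jar: Loose glass jar with wooden lid, diameter 78, 135 high, on the tray beside the caddy; leave it alone. Origin: centre of its underside.
- sterilizer: Loose white UV sterilizer box 90 (x) by 150 (y) by 70 high with its button on top; leave it alone. Origin: centre of its underside.
- dish: Loose steel ring dish, diameter 84, rim 18 high, with a cone 42 high in its middle, on the stand's base board under the hook; leave it alone. Origin: centre of its underside.
Mind the look-alikes: they are no part of the job. What is shaped like the caddy but blue is not meant.

How it is judged:
By the outcome, as a careful person would: the job done as asked, in the order asked, and still so for the second after the job is handed in, with the robot touching nothing.
It also fails if it takes over 70 s, if anything falls off the work surface, if the arm or the gripper's body presses on something with over 40 N, if the wrist force passes 120 N, or if a joint passes its speed limit or range.

## Working session

There is one attempt and no reset: what is moved stays moved. The work goes in short steps, each a Python script; the robot and the scene stay as the last script left them, time stands still between calls to the robot, and variables do not carry over. Pictures are saved under pics/ and viewed, at most 10 in all, crops included, and the job is handed in when it is done.

```bash
mkdir -p pics; ls
python3 - <<'E'
from cell import *
import cv2,numpy as np
a=[]
for n in ("scene","side"):
    c=optics.capture(n); cv2.imwrite(f"pics/{n}0.png",cv2.resize(c["img"][:,:,::-1],None,fx=1.5,fy=1.5,interpolation=cv2.INTER_CUBIC))
    np.savez(f"{n}0.npz",**c); print(n,c["camera_matrix"].tolist(),np.round(c["extrinsics"],3).tolist())
print(get_time(),get_position(),get_tool_rot())
E
```

```text
pics
scene [[353.8561123081866, 0.0, 252.33891921931024], [0.0, 353.8561123081866, 186.06991544622747], [0.0, 0.0, 1.0]] [[0.162, 0.987, -0.001, -12.908], [0.545, -0.09, -0.834, -176.655], [-0.823, 0.135, -0.552, 1413.817], [0.0, 0.0, 0.0, 1.0]]
side [[407.60101191763533, 0.0, 254.13838960912975], [0.0, 407.60101191763533, 187.15989923934822], [0.0, 0.0, 1.0]] [[0.933, -0.36, -0.006, -581.416], [-0.26, -0.663, -0.702, 222.919], [0.248, 0.656, -0.712, 1196.89], [0.0, 0.0, 0.0, 1.0]]
0.1 [147.00880014 606.74375302 230.25531504] [[-9.71855433e-01  2.35577092e-01 -6.72358513e-04]
 [ 2.35577962e-01  9.71853592e-01 -1.90249820e-03]
 [ 2.05249043e-04 -2.00734606e-03 -9.99997964e-01]]
```

View pics/scene0.png

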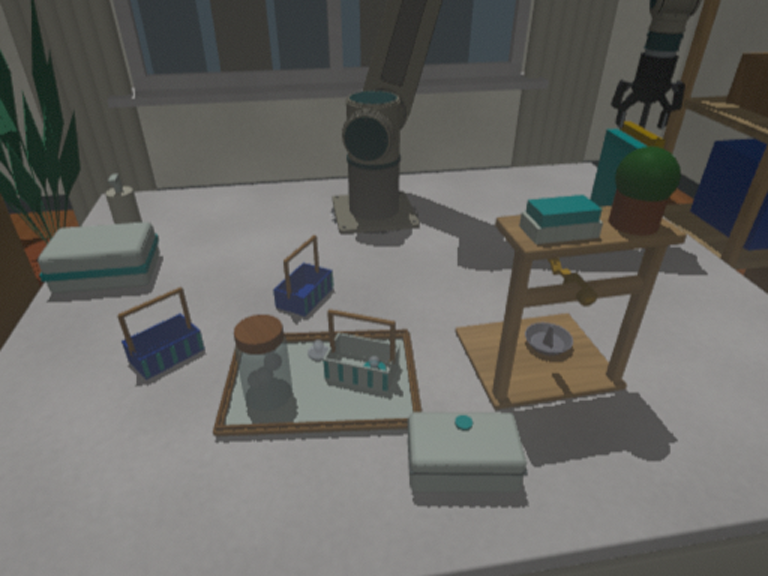

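View pics/side0.png

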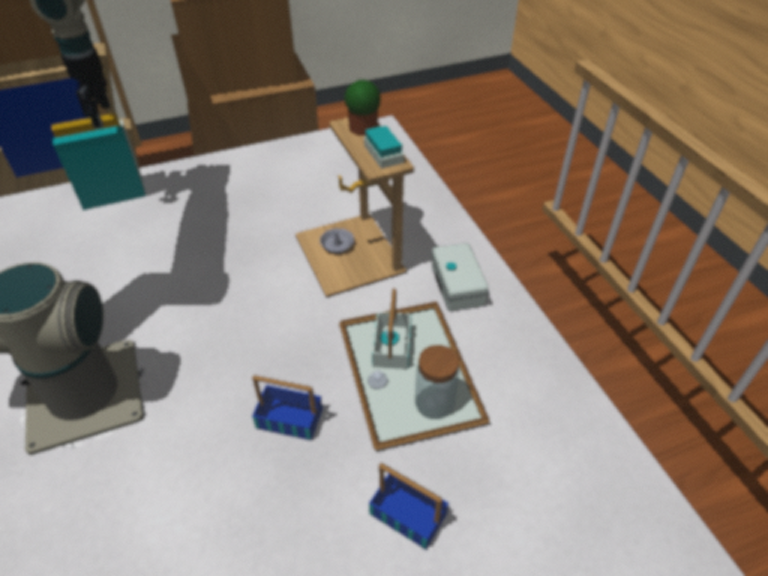

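The scene shows three caddy shapes. The white one with turquoise slats stands on the tray (scene 360,360; side 393,340). The two blue ones (scene 162,340 and 305,285; side 408,505 and 288,405) are look-alikes. I choose the white one. The hook's upturned end is at scene (556,265) and side (342,184). The turquoise book (618,170) and the box at upper left (100,255) don't matter. Next is a rough localisation, then wrist close-ups.

```bash
cat > h.py <<'E'
import numpy as np,cv2
from scipy.optimize import least_squares
def proj(cam,P):
    Q=np.asarray(P,float)@cam["R"].T+cam["t"]
    if cam["fish"]:
        r=np.hypot(Q[:,0],Q[:,1]); th=np.arctan2(r,Q[:,2]); s=th/np.maximum(r,1e-9)
        n=Q[:,:2]*s[:,None]
    else: n=Q[:,:2]/Q[:,2:]
    return n@np.diag([cam["K"][0,0],cam["K"][1,1]])+cam["K"][:2,2]
def fixed(n):
    c=np.load(n+"0.npz"); E=c["extrinsics"]; return dict(R=E[:3,:3],t=E[:3,3],K=c["camera_matrix"],fish=False)
def wristcam(f):
    c=np.load(f); T=np.eye(4); T[:3,:3]=c["rot"]; T[:3,3]=c["pos"]; E=np.linalg.inv(T@c["mount"])
    return dict(R=E[:3,:3],t=E[:3,3],K=c["camera_matrix"],fish=True)
def snap(name):
    from cell import optics,get_position,get_tool_rot
    p,r=get_position(),get_tool_rot(); c=optics.capture("wrist")
    np.savez(name+".npz",pos=p,rot=r,**c); return c["img"][:,:,::-1].copy()
def Rz(a): a=np.radians(a); return np.array([[np.cos(a),-np.sin(a),0],[np.sin(a),np.cos(a),0],[0,0,1]])
def pose(p,P): return np.asarray(P)@Rz(p[2]).T+[p[0],p[1],p[3] if len(p)>3 else 0]
def fit(obs,x0):  # obs: [(cam, pts, pix)]
    f=lambda p:np.concatenate([(proj(c,pose(p,P))-np.asarray(u)).ravel() for c,P,u in obs])
    s=least_squares(f,x0,x_scale=[10,10,3,10][:len(x0)],loss="soft_l1"); return s.x,f(s.x).reshape(-1,2)
def tri(obs): # [(cam,pix)] -> point
    f=lambda p:np.concatenate([proj(c,p[None])[0]-u for c,u in obs])
    s=least_squares(f,[450,0,100.],x_scale=100); return s.x,f(s.x)
E
python3 - <<'E'
from h import *
S,D=fixed("scene"),fixed("side"); d=lambda *u:np.array(u)/1.5
B=lambda *s:np.array([[x,y,12] for x,y in s],float)
x,r=fit([(S,B((-90,-115),(110,-115),(110,115),(-90,115)),d((457,327),(503,404),(622,383),(575,315))),
 (D,B((-90,-115),(110,-115),(-90,115)),d((328,294),(405,270),(297,236)))],[600,300,0.]);print("stand",x,r.round(1).tolist())
print("hook",tri([(S,d(556,265)[0]),(D,d(342,184)[0])]), tri([(S,d(556,265)[0])if 0 else (S,np.array([556,265])/1.5),(D,np.array([342,184])/1.5)]))
x,r=fit([(S,[[0,-52,121.5],[0,52,121.5]],d((331,314),(393,323)))],[600,0,0.]);print("caddy",x)
for n,p,z in [("jar",(259,325),135),("ster",(464,422),70)]:
  x,r=fit([(S,[[0,0,z]],d(p))],[600,0,0.]);print(n,x)
x,r=fit([(S,[[x,y,24] for x,y in((-105,-150),(-105,150),(105,150),(105,-150))],d((236,333),(408,331),(420,425),(217,432)))],[600,0,0.]);print("tray",x,r.round(1).tolist())
E
```

```text
stand [604.34575579 194.47911881   2.16452237] [[-0.1, -0.1], [-3.4, 1.1], [6.0, 1.0], [-3.1, -2.0], [-1.8, -0.2], [1.0, -0.9], [-1.9, -2.8]]
hook (array([ 646.51012167,  350.16184222, -593.75937592]), array([ 4.97449611, -4.72425245,  5.74430832,  7.62930819])) (array([611.31228574, 196.17818098, 196.53967464]), array([ 1.03809472, -1.32519051,  0.86622625,  2.22645587]))
caddy [ 604.56541806 -113.04471607  -23.23996624]
jar [ 612.79216319 -269.69746506    0.        ]
ster [790.02640375   1.80422123   0.        ]
tray [ 621.94756501 -183.08316819   -6.4296769 ] [[2.2, 3.4], [-0.6, 1.1], [0.5, -1.3], [-1.3, -0.4]]
```

```bash
cat >> h.py <<'E'
def tilt(yaw,t): # tool z=(sin t,0,-cos t), tool y along horizontal (pinch across y)
    t=np.radians(t); z=np.array([np.sin(t),0,-np.cos(t)]); y=np.array([0,1.,0]); x=np.cross(y,z)
    return Rz(yaw)@np.array([x,y,z]).T
def tiltbar(yaw,t): # tool x along frame y, closes in the x-z plane
    t=np.radians(t); z=np.array([np.sin(t),0,-np.cos(t)]); x=np.array([0,1.,0]); y=np.cross(z,x)
    return Rz(yaw)@np.array([x,y,z]).T
E
python3 - <<'E'
from h import *
from cell import *
ims=[]
def best(p,R):
    q=get_qpos(); c=[]
    for s in (1,-1):
        Q=R@np.diag([s,s,1]); j=inverse_kinematics(p,Q)
        print(p,s,None if j is None else np.round(j))
        if j is not None: c.append((np.abs(np.array(j)-q).max(),s,Q))
    return min(c,key=lambda a:a[0])[2]
print(np.load("h.py") if 0 else optics.capture("wrist")["mount"].round(3).tolist())
for i,(p,yaw,t) in enumerate([([430,195,330],2,45),([430,120,300],2,45),([520,-90,330],-10,25)]):
    R=best(p,tilt(yaw,t)); robot.goto(p,R); im=snap(f"w{i}"); ims.append(im); print(get_time(),get_position().round(1))
cv2.imwrite("pics/w012.png",np.vstack([np.hstack([cv2.resize(m,(400,300),interpolation=cv2.INTER_AREA) for m in ims[:2]]),np.hstack([cv2.resize(ims[2],(400,300)),np.zeros((300,400,3),np.uint8)])]))
E
```

```text
[[-0.001, -0.958, -0.286, 73.009], [1.0, -0.001, -0.0, 0.961], [-0.0, -0.286, 0.958, -142.16], [0.0, 0.0, 0.0, 1.0]]
[430, 195, 330] 1 [ 27. -29. -42.  35. -18.  18.]
[430, 195, 330] -1 [  27.  -29.  -42.   35.  -18. -162.]
2.025 [430.3 195.7 330.4]
[430, 120, 300] 1 [ 12. -34. -48.  31.  -7.   7.]
[430, 120, 300] -1 [  12.  -34.  -48.   31.   -7. -173.]
2.4917 [430.6 120.2 300.7]
[520, -90, 330] 1 [-19. -13. -24.  55.   4.  -8.]
[520, -90, 330] -1 [-19. -13. -24.  55.   4. 172.]
3.4667 [519.4 -88.1 329.2]
```

View pics/w012.png

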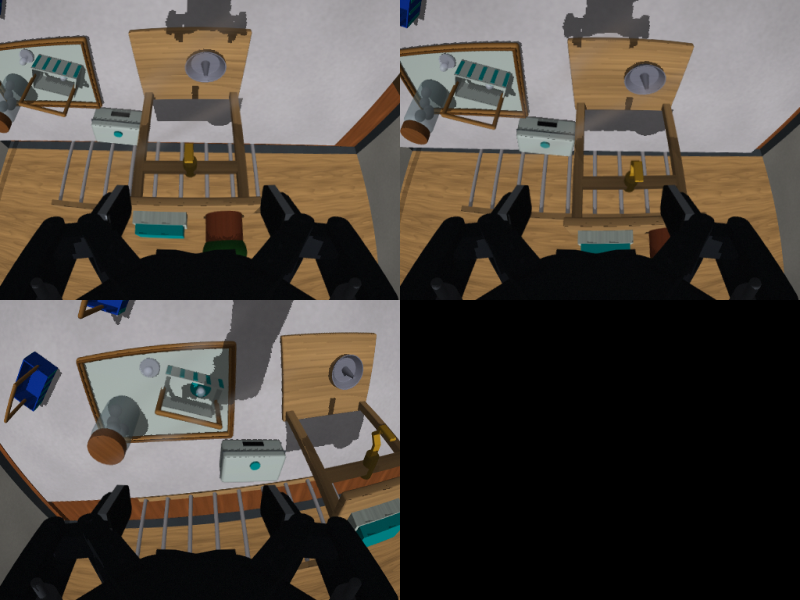

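The three wrist views, shown with the robot side up, are clear. The white caddy with the turquoise pacifier is in panel 3, with its bar from (158,413) to (219,428). The hook's end is at (190,157) in panel 1 and (632,175) in panel 2. I'll enlarge these.

```bash
cat > crop.py <<'E'
from h import *
def mosaic(items,out,k=4,w=100,h=75):
    t=[]
    for im,u,v in items:
        c=cv2.resize(im[v:v+h,u:u+w],(w*k,h*k),interpolation=cv2.INTER_CUBIC)
        for i in range(0,w,20): cv2.line(c,(i*k,0),(i*k,6),(0,0,255),1)
        for i in range(0,h,20): cv2.line(c,(0,i*k),(6,i*k),(0,0,255),1)
        t.append(c)
    cv2.imwrite(out,np.vstack([np.hstack(t[:2]),np.hstack(t[2:])]))
E
python3 - <<'E'
from crop import *
W=[np.load(f"w{i}.npz")["img"][:,:,::-1] for i in range(3)]
mosaic([(W[0],195,170),(W[1],250,190),(W[2],195,85),(W[1],50,75)],"pics/m1.png")
E
```

```text
(no output)
```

View pics/m1.png

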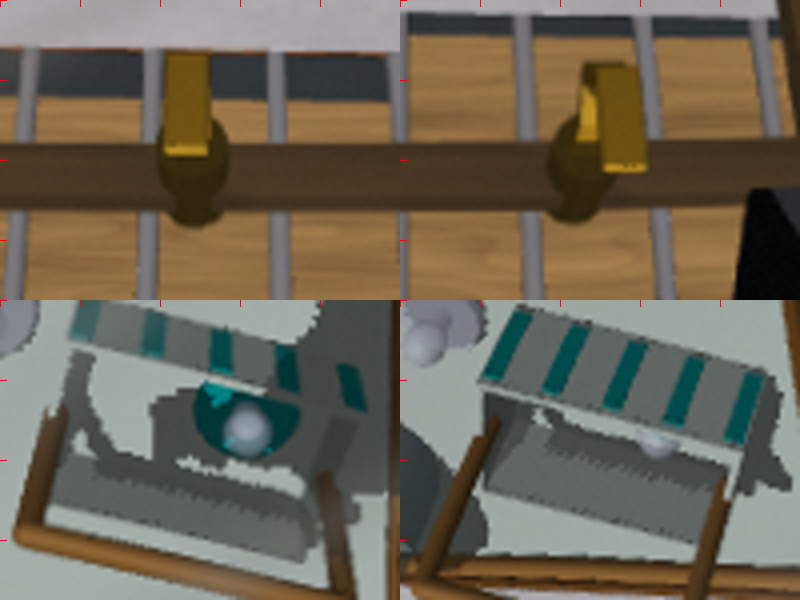

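Hook's top front edge: w0 (241.8,207.2), w1 (305.8,231). The caddy bar is cut off, so I'll recrop it and add the base board.

Run:
```python
from crop import *
W=[np.load(f"w{i}.npz")["img"][:,:,::-1] for i in range(3)]
up=lambda m,u,v:cv2.resize(m[v:v+150,u:u+200],(400,300),interpolation=cv2.INTER_CUBIC)
mosaic([(W[2],195,110),(W[1],45,100)]+[(cv2.resize(up(W[0],150,15),(100,75)),0,0)]*2,"pics/m2.png")
m=cv2.imread("pics/m2.png"); m[300:,:400]=up(W[0],150,15); m[300:,400:]=up(W[1],195,20); cv2.imwrite("pics/m2.png",m)
```

```text
(no output)
```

View pics/m2.png

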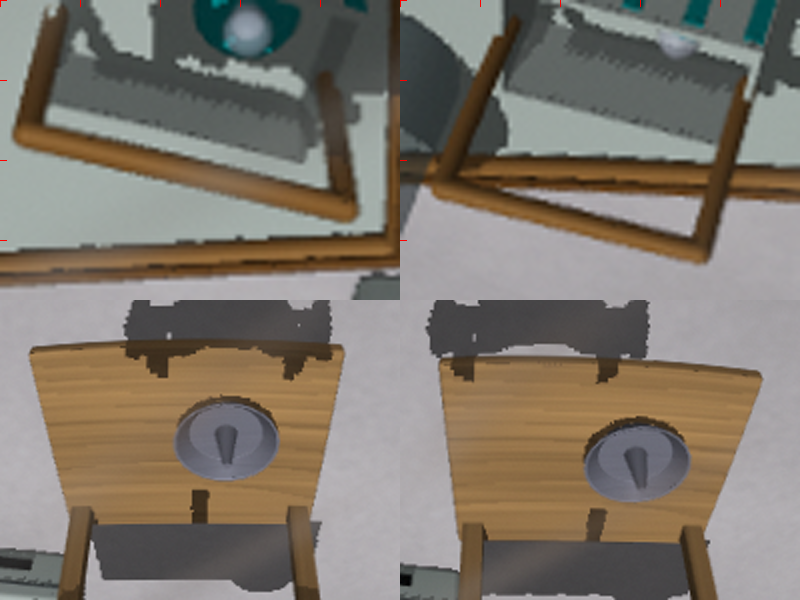

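Bar corners: w2 (202,143) and (281,161.8); w1 (55.8,146.3) and (120.8,162.5). Front corners of the base's top face: w0 (166,41.5) and (321.5,43); w1 (215.5,54) and (375.5,59).

Run:
```python
from h import *
W=[wristcam(f"w{i}.npz") for i in range(3)]; S,D=fixed("scene"),fixed("side"); d=lambda *u:np.array(u)/1.5
a=np.array
for n,o in {"barL":[(W[2],a([202,143.])),(W[1],a([55.75,146.25])),(S,a([331,315])/1.5)],"barR":[(W[2],a([281,161.75])),(W[1],a([120.75,162.5])),(S,a([393,324])/1.5)],
 "hooktop":[(W[0],a([241.75,207.25])),(W[1],a([305.75,231]))],"hooktop+":[(W[0],a([241.75,207.25])),(W[1],a([305.75,231])),(S,a([555,262])/1.5),(D,a([342,178])/1.5)],
 "baseL":[(W[0],a([166,41.5])),(W[1],a([215.5,54])),(S,a([457,327])/1.5),(D,a([328,294])/1.5)],
 "baseR":[(W[0],a([321.5,43])),(W[1],a([375.5,59])),(S,a([575,315])/1.5),(D,a([297,236])/1.5)],
 "baseFarR":[(W[0],a([305.5,126.5])),(W[1],a([349,140.])),(S,a([622,383])/1.5)]}.items():
    p,r=tri(o); print(n,p.round(1),r.round(1))
```

```text
barL [ 581.8 -159.6  118.3] [-0.2  0.3  0.4 -0.5 -0.1 -0.5]
barR [626.1 -65.8 120.2] [ 0.2  0.  -0.6 -0.   0.5  0.2]
hooktop [607.4 192.2 227.7] [ 0.1 -0.2 -0.1  0.2]
hooktop+ [621.  192.7 220. ] [ 0.4 -1.2 -2.3 -1.9  4.  -5.8  3.7  0.3]
baseL [520.5  76.4  10.2] [-0.5  1.2  0.3 -0.8  0.1  0.8 -1.3 -0.1]
baseR [517.  305.5   4.5] [ 0.9 -1.   0.   1.3 -2.7  1.5  0.2 -1.6]
baseFarR [700.8 310.8  13. ] [ 0.1 -1.4 -2.4 -0.1  3.  -1.8]
```

```bash
cat >> h.py <<'E'
STAND=np.array([608.7,192.3,0.9]); CAD=np.array([604.,-112.7,-25.3])
def st(*p): return pose(STAND,[p])[0]
E
python3 - <<'E'
from h import *
from cell import *
R=tilt(STAND[2],45); z=R[:,2]
g=st(-3,0,218)+19*z
grip(45,60); robot.goto(g-110*z,R); robot.move_l(g,feed=100,threshold=8)
print(get_position()-g, get_wrist_force())
im=snap("w3"); cv2.imwrite("pics/w3.png",im)
E
```

```text
[0.04568454 0.11556945 0.58979193] [-0.39230195  0.13728516 -0.07757394]
```

View pics/w3.png

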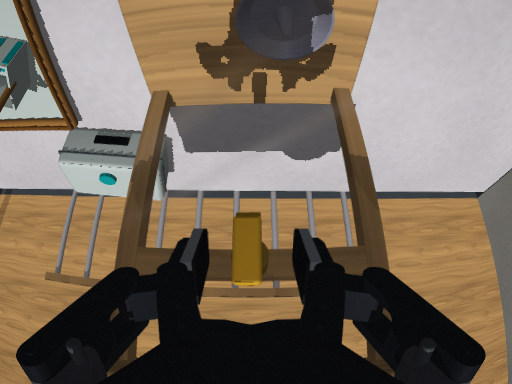

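The hook's end (248,250) sits centred between the fingers (208 to 293). I'll pinch it and pull.

Run:
```python
from h import *
from cell import *
grip(5,60); print("w",get_width(),get_gripper_force()); p0=get_position()
ax=Rz(STAND[2])[:,0]
for d in (15,30,36,40,44,48):
    s=robot.move_l(p0-ax*d,feed=50,threshold=14); print(d,s,((p0-get_position())@ax).round(1),(get_wrist_force()@ax).round(1))
    if s: break
print(get_time(),get_position(),get_wrist_force())
im=snap("w4"); cv2.imwrite("pics/w4.png",im)
```

```text
w 12.581745209757521 58.306235094430576
15 False 15.5 -3.6
30 False 30.2 -2.9
36 False 36.1 -2.8
40 False 39.9 -1.1
44 False 41.0 23.6
48 False 42.7 41.0
8.65 [576.3701503  189.41590608 206.80065877] [ 40.99284486  -2.20799073 -26.2346938 ]
```

View pics/w4.png

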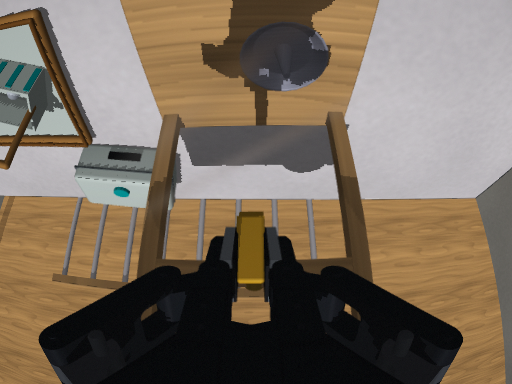

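The hook reached its stop after about 40 mm of travel, where the force jumped from 3 to 24 N. It's still centred between the fingers at (250,245). Next I release it, recheck, and fetch the caddy.

Run:
```python
from h import *
from cell import *
ax=Rz(STAND[2])[:,0]; z=get_tool_rot()[:,2]
robot.move_l(get_position()+ax*0.3+0*z,feed=20)
grip(45); p=get_position(); robot.move_l(p-110*z,feed=200)
a=snap("w5")
R=tiltbar(CAD[2],45)
q=get_qpos()
for s in(1,-1):
    Q=R@np.diag([s,s,1]); g=pose(CAD,[[0,30,0]])[0]+[0,0,120.5]+19*Q[:,2]
    j1=inverse_kinematics(g-120*Q[:,2],Q);j2=inverse_kinematics(g,Q)
    Q2=tiltbar(STAND[2],45)@np.diag([s,s,1]); j3=inverse_kinematics(st(-18,30,250)+19*Q2[:,2],Q2); j4=inverse_kinematics(st(-130,30,270)+19*Q2[:,2],Q2)
    print(s,[None if j is None else np.round(j) for j in(j1,j2,j3,j4)])
robot.move_l(get_position()+[-30,-75,0],feed=200); b=snap("w6"); 
cv2.imwrite("pics/w56.png",np.hstack([cv2.resize(m[140:365,106:406],(400,300),interpolation=cv2.INTER_CUBIC) for m in(a,b)]))
print(get_time())
```

```text
1 [array([ -5., -10., -49.,   8., -14., 105.]), array([ -9.,   7., -47.,  -8., -12., 102.]), array([ 21.,  -4., -37.,  13., -14., 104.]), array([ 27., -16., -44.,  20., -18., 109.])]
-1 [array([ -5., -10., -49.,   8., -14., -75.]), array([ -9.,   7., -47.,  -8., -12., -78.]), array([ 21.,  -4., -37.,  13., -14., -76.]), array([ 27., -16., -44.,  20., -18., -71.])]
10.9167
```

View pics/w56.png

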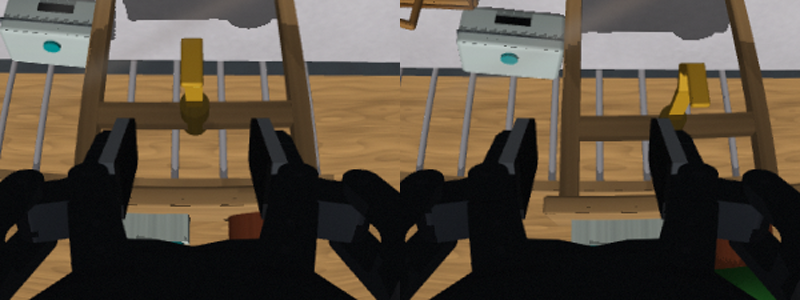

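The hook now stands out: its top front edge is at panel (192,82) in the first view and (299,105) in the second. I'll grasp the caddy now.

Run:
```python
from h import *
from cell import *
a=np.array
p,r=tri([(wristcam("w5.npz"),a([250.4,201.5])),(wristcam("w6.npz"),a([330.3,218.8]))]); print("hooktop",p,r,"expected",st(-43,0,231))
Q=tiltbar(CAD[2],45); g=pose(CAD,[[0,30,0]])[0]+[0,0,120.5]+19*Q[:,2]
robot.goto(g-120*Q[:,2]+[0,0,20],Q); grip(40,90); robot.move_l(g-60*Q[:,2],feed=200); A=snap("w7"); s=robot.move_l(g,feed=100,threshold=8)
print(s,get_position()-g,get_time()); B=snap("w8")
cv2.imwrite("pics/w78.png",np.hstack([cv2.resize(m,(400,300),interpolation=cv2.INTER_AREA) for m in(A,B)]))
```

```text
hooktop [566.75320973 190.63660839 227.17164922] [-0.19887142  1.03094133  0.21498505 -1.17593033] expected [565.7053048  191.62458536 231.        ]
False [-0.02958412  0.11739407  0.38981456] 13.9833
```

View pics/w78.png

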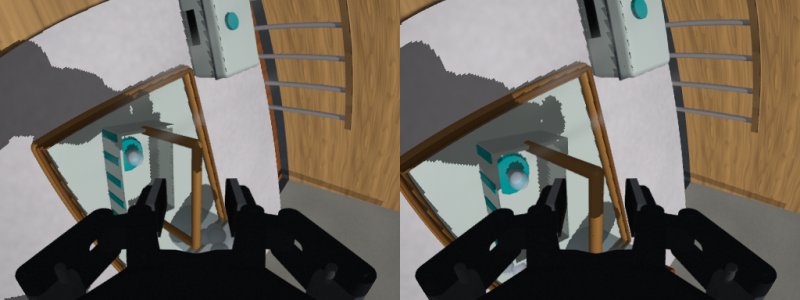

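The bar lies between the fingers (595,225), with the pacifier in the caddy (513,175), and the hook measures 1 mm from where I expected it. I'll grip, lift and carry.

Run:
```python
from h import *
from cell import *
grip(4,90); print("w",get_width(),get_gripper_force(),get_wrist_force().round(1))
p=get_position(); robot.move_l(p+[0,0,15],feed=40); print(get_wrist_force().round(1),get_moment().round(2))
robot.move_l(p+[-30,0,135],feed=120)
Q=tiltbar(STAND[2],45); T=st(-140,30,244)+19*Q[:,2]
robot.move_l(T+[0,0,10],Q,feed=120); robot.move_l(T,feed=50); robot.hold(.6)
A=snap("w9"); print(get_position()-T,get_width(),get_time())
S,D=optics.capture("scene")["img"],optics.capture("side")["img"]
np.savez("sd9.npz",S=S,D=D)
c=lambda m,u,v:cv2.resize(m[v:v+150,u:u+200,::-1],(400,300),interpolation=cv2.INTER_CUBIC)
cv2.imwrite("pics/t9.png",np.vstack([np.hstack([c(S,280,100),c(D,120,60)]),np.hstack([cv2.resize(A,(400,300),interpolation=cv2.INTER_AREA),cv2.resize(A[100:250,150:350],(400,300))])]))
```

```text
w 5.9537552368579165 87.93808937072754 [-1.9  0.4  3.4]
[-0.4 -0.5 -1.8] [0.51 0.87 0.01]
[0.01475793 0.01581665 0.06466811] 5.617743017091443 20.1
```

View pics/t9.png

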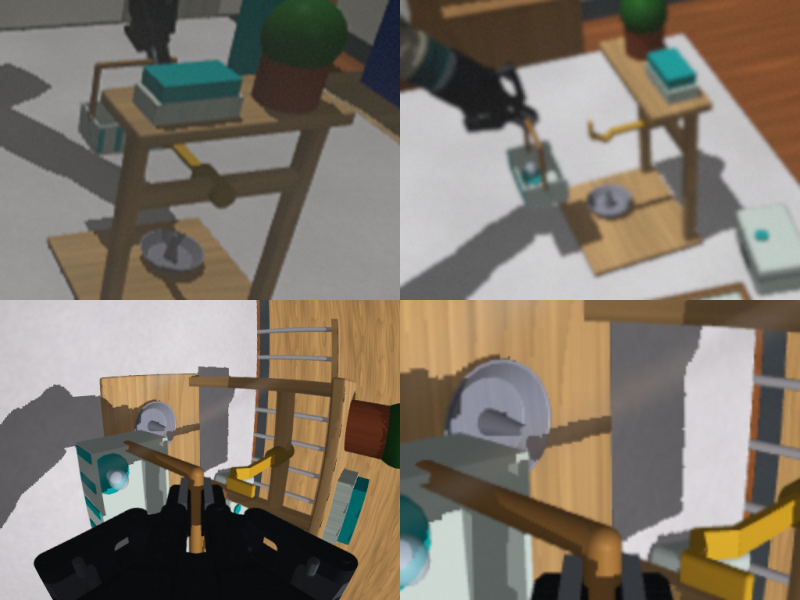

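The caddy hangs free in the gripper with the pacifier inside (wrist panel 115,468), and it looks level. The hook is out to the right at (245,485). I'll check the bar's end corner and the upright's foot numerically against prediction.

Run:
```python
from h import *
c=wristcam("w9.npz"); 
for P in [(-140,52,244),(-140,52,173.5),(-140,47,244),(-140,52,239),(-135,52,244),(-135,52,173.5)]: print(P,proj(c,[st(*P)]).round(1))
print("seen corner (251.5,220), foot ~(162,184)")
```

```text
(-140, 52, 244) [[250.7 220.2]]
(-140, 52, 173.5) [[170.5 188.4]]
(-140, 47, 244) [[250.7 230.3]]
(-140, 52, 239) [[243.  217.2]]
(-135, 52, 244) [[258.4 217.2]]
(-135, 52, 173.5) [[177.3 186.8]]
seen corner (251.5,220), foot ~(162,184)
```

The corner matches within 1 px, so I'll insert and lower with force monitoring.

Run:
```python
from h import *
from cell import *
Q=tiltbar(STAND[2],45); o=19*Q[:,2]
hit=robot.move_l(st(-60,30,244)+o,feed=80,threshold=6); print(hit)
if not hit: hit=robot.move_l(st(-18,30,244)+o,feed=50,threshold=5)
robot.hold(.5); f0=get_wrist_force(); print(hit,f0.round(2),get_moment().round(2),(get_position()-o-st(-18,30,244)).round(1))
if not hit:
  for z in (225,210,204,202,200,199,198,197,196,195):
    s=robot.move_l(st(-18,30,z)+o,feed=40 if z>205 else 15,threshold=4); robot.hold(.15)
    f=get_wrist_force()-f0; print(z,s,(get_position()-o)[2].round(1),f.round(2),get_moment().round(2))
    if s or f[2]>2.0: break
print(get_time())
```

```text
False
False [-0.49 -0.53 -2.44] [ 0.1   1.01 -0.04] [-0.1  0.1  0. ]
225 False 225.5 [-0.34 -0.23  0.75] [ 0.05  1.02 -0.  ]
210 False 210.4 [0.32 0.77 0.24] [ 0.1   0.95 -0.01]
204 False 204.1 [0.33 1.03 0.55] [ 0.04  1.02 -0.  ]
202 False 202.0 [0.13 1.3  0.57] [ 0.07  1.07 -0.02]
200 True 200.8 [-0.63  0.12  8.67] [-0.05  0.16  0.02]
25.7833
```

Run:
```python
from h import *
from cell import *
z=get_tool_rot()[:,2]
np.savez("pre.npz",S=optics.capture("scene")["img"],D=optics.capture("side")["img"])
grip(20); robot.hold(.3); print(get_wrist_force().round(2),get_width())
grip(30); robot.hold(.3); p=get_position()
s=robot.move_l(p-70*z,feed=40,threshold=4); print(s,get_wrist_force().round(2),(get_position()-p).round(1))
if not s: robot.move_l(p-130*z,feed=100)
robot.hold(1); A=snap("w10"); robot.hold(.8); B=snap("w11"); print("still moving diff",np.abs(A.astype(int)-B).max(), (np.abs(A.astype(int)-B).max(2)>40).sum(),get_time())
np.savez("post.npz",S=optics.capture("scene")["img"],D=optics.capture("side")["img"])
# predicted vs seen: turquoise/rattan in wrist view
c=wristcam("w11.npz")
for n,P in {"bar+":(-18,52,198),"bar-":(-18,-52,198),"rimfront+":(-53,55,127.5),"rimfront-":(-53,-55,127.5),"botfront+":(-53,55,82.5),"botfront-":(-53,-55,82.5),"hooktop":(-43,0,231)}.items(): print(n,proj(c,[st(*P)]).round(1))
h=cv2.cvtColor(B,cv2.COLOR_BGR2HSV); m=((h[...,0]>80)&(h[...,0]<97)&(h[...,1]>130)&(h[...,2]>40)).astype(np.uint8)
n,_,stt,cen=cv2.connectedComponentsWithStats(m)
for i in range(1,n):
    if stt[i,4]>25: print("turq",stt[i].tolist(),cen[i].round(1))
# slat ends: bar line by rattan colour
r=((h[...,0]>8)&(h[...,0]<18)&(h[...,1]>130)).astype(np.uint8)
np.save("r.npy",r)
```

```text
[-0.16  0.02  0.57] 19.990469169816855
False [0.28 0.02 0.09] [-49.6  -0.8  49.2]
still moving diff 108 33 31.5833
bar+ [[251.8 161. ]]
bar- [[251.7 264.7]]
rimfront+ [[175.1 153.4]]
rimfront- [[183.2 253.7]]
botfront+ [[154.5 148.9]]
botfront- [[163.2 240. ]]
hooktop [[259.  235.8]]
turq [153, 154, 16, 11, 115] [160.8 158.4]
turq [174, 161, 19, 18, 209] [181.9 168.6]
turq [155, 176, 17, 13, 118] [162.8 181.7]
turq [176, 182, 12, 14, 74] [179.8 190. ]
turq [157, 198, 17, 14, 90] [165.7 204.7]
turq [159, 218, 17, 16, 102] [167.6 225.3]
turq [391, 224, 39, 73, 1584] [409.6 258.4]
turq [162, 238, 17, 16, 90] [170.1 245.2]
turq [271, 261, 8, 10, 63] [274.7 265.3]
```

Run:
```python
from h import *
from cell import *
robot.hold(3)
L=None
for i in range(3):
    B=snap(f"v{i}"); h=cv2.cvtColor(B,cv2.COLOR_BGR2HSV); m=((h[...,0]>80)&(h[...,0]<97)&(h[...,1]>130)&(h[...,2]>40)).astype(np.uint8)
    n,_,s,c=cv2.connectedComponentsWithStats(m); print([c[k].round(1).tolist() for k in range(1,n) if 60<s[k,4]<300])
    if L is not None: print((np.abs(B.astype(int)-L).max(2)>40).sum())
    L=B; robot.hold(.7)
# check untouched things in fixed views
for n in("scene","side"):
    I=optics.capture(n)["img"].astype(int); d=(np.abs(I-np.load(n+"0.npz")["img"]).max(2)>50).astype(np.uint8)
    k,_,s,c=cv2.connectedComponentsWithStats(cv2.dilate(d,np.ones((3,3))))
    print(n,[s[j].tolist() for j in range(1,k) if s[j,4]>60])
print(get_time(),get_wrist_force().round(2))
```

```text
[[160.7, 158.4], [181.9, 168.6], [162.8, 181.7], [179.8, 190.0], [165.7, 204.8], [167.6, 225.3], [170.1, 245.2], [274.7, 265.3]]
[[160.8, 158.4], [181.9, 168.6], [162.7, 181.7], [179.8, 190.0], [165.7, 204.8], [167.6, 225.3], [170.2, 245.3], [274.7, 265.3]]
0
[[160.7, 158.4], [181.8, 168.6], [162.7, 181.7], [179.8, 190.0], [165.6, 204.7], [167.6, 225.3], [170.2, 245.3], [274.7, 265.3]]
2
scene [[351, 0, 6, 15, 68], [407, 0, 40, 85, 1084], [451, 0, 16, 11, 79], [434, 20, 22, 66, 708], [340, 38, 12, 20, 132], [341, 58, 8, 22, 128], [220, 73, 12, 32, 280], [351, 108, 27, 21, 389], [269, 128, 14, 8, 81], [266, 139, 78, 70, 2675], [439, 163, 33, 21, 487], [351, 165, 80, 27, 1041], [346, 200, 41, 20, 564], [217, 206, 48, 20, 359], [215, 226, 54, 41, 1758], [342, 226, 45, 25, 540]]
side [[35, 0, 10, 13, 106], [0, 9, 52, 16, 486], [44, 18, 82, 61, 2133], [0, 43, 45, 12, 265], [53, 53, 20, 32, 320], [134, 59, 17, 15, 148], [155, 89, 45, 26, 799], [37, 109, 213, 145, 9734], [0, 148, 27, 36, 563], [247, 191, 31, 56, 1081], [6, 210, 45, 21, 580], [5, 248, 24, 25, 392], [71, 266, 23, 13, 207]]
37.0333 [ 0.32  0.65 -1.17]
```

```bash
python3 -c "
from cell import *
print(ticket.close_job(),get_time())"
```

```text
the job is handed in; nothing more can be done
the job is handed in; nothing more can be done
```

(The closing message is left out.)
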